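# Pin a trolley tow link into its yoke

### The job

Couple the tow link to the bench yoke: take the long, thick pin from the wooden rack and pass it through the upper ear, the eye of the link and the lower ear, sliding the link by its handle to bring the eye into line. Push the pin fully home, with its flange down on the upper ear, and let go; work gently, never forcing the pin when it meets metal or forcing the link against it, and leave the other two pins in the rack.

Things in the scene. Friction and masses are not known exactly. Their poses are not given: they have to be found in the camera images.
- yoke: Grey steel yoke fixed on the bench, base plate 120 x 170 x 8 mm. Origin: on the bench under the bore axis; z up along the bore; y along the link's slide. Two level ears 56 (x) x 48 (y) mm between cheeks (80 mm over them in x), each with a 16 mm bore: lower ear 26-38 mm, upper ear 54-80 mm above the bench. A rod guide at y 47-69 mm is 58 mm high. Force on the pin here must stay under 38 N.
- yoke_bore (a point): Centre of the bore's mouth in the top face of the upper ear, 80 mm above the bench (fixed on the yoke).
- tab_level (a point): Fixed point of the yoke on the bore's axis, 52 mm up, level with the top of the link's tab. Tab: steel, 40-52 mm up, 40 mm wide, with a 16 mm eye. The link slides only along the yoke's y, 30 mm either way of in-line, 4 N friction. At the start the eye is 14 to 28 mm out of line to +y: solid tab closes the bore, and the link must be pushed to -y. A pin let stand here drops when the eye comes under it.
- lower_bore (a point): Centre of the bore's mouth in the top of the lower ear, 38 mm above the bench. A sprung ball in the side of this bore stops the nose of a pin that has come through the eye by its own weight, some 10 mm or more below the tab's top; the pin then blocks the link. A firm push of about 6 to 12 N takes the pin on past the ball.
- handle_top (a point): Centre of the top of the link's handle, 104 mm up: an upright steel post 18 mm in diameter (59-104 mm above the bench) on a 30 x 26 mm clamp block fast on the link's rod, on the yoke's +y side. With the eye in line it stands 130 mm from the bore's axis, but the clamp is set anew each time, up to 18 mm more or less: where the eye is cannot be told from it and must be felt for.
- pin: The pin to use: plain steel, 101 mm long, about 0.12 kg, loose, upright in the rack. Origin: centre of the tip; z towards the head. Shank 14 mm thick, 62 mm long, its first 5 mm tapering to 9 mm at the tip; flange 30 mm across at 62-69 mm from the tip; grip stem 18 mm in diameter at 69-101 mm. Fully home its tip is 18 mm above the bench.
- short_pin: Bystander pin of the same shape and thickness but with a shank of only 42 mm (81 mm overall). Stays in the rack. Origin at the tip.
- thin_pin: Bystander pin of the same length and head but with a shank of only 9 mm diameter. Stays in the rack. Origin at the tip.
- rack: Wooden block 70 mm (x) by 200 mm (y) by 46 mm high, fixed to the bench; origin at the centre of its underside. Three square holes 15.5 mm wide in a row along its y, 65 mm apart, 36 mm deep (floors 10 mm above the bench); which pin stands in which hole varies, and they may lean a little.
Things that resemble listed ones, but are neither listed nor needed, are in the scene too. Leave any green or yellow look-alike of the pin alone.

How it is judged:
By the outcome, as a careful person would: the job done as asked, in the order asked, and still so for the second after the job is handed in, with the robot touching nothing.
It also fails if it takes over 61 s, if anything falls off the work surface, if the arm or the gripper's body presses on something with over 40 N, if the wrist force passes 120 N, or if a joint passes its speed limit or range.

### The arm

A 6-joint arm with a two-finger parallel gripper is mounted at the origin on the work surface. World frame = base frame: x ahead of the robot, y to its left, z up, the work surface at z = 0. Lengths are in m, angles in rad, forces in N, time in s.
With the tool pointing down it reaches from about 0.375 to 0.975 m from the base axis. Payload 3.8 kg.
Tool frame: the origin (TCP) lies midway between the tips of the shut fingers; the grasp point (between the pads) lies 19 mm behind it; x points along the fingers, z is the direction in which the jaws open and shut, and the axes are right-handed (so a half turn about x gives the same grasp; the last joint's range is limited). The gripper opens to 85 mm and grips with 20 to 120 N. Pads are 22 mm wide; open, the fingers measure 114 mm over their backs; the gripper's body (76 mm by 85 mm) begins 54 mm behind the grasp point. The pads swing forward as they close: fully open they stand 13 mm farther back than shut.
Start: joints at [-1.138, 0.264, 1.604, -0, 1.274, -0.037], TCP at [0.306, -0.602, 0.193] pointing down, gripper open.
Joint ranges: [-2.63, 2.63], [-0.94, 2.18], [0.31, 2.57], [-1.31, 4.45], [0, 2.66], [-2.55, 2.55]. Speed limits (rad/s): [2.57, 2.57, 3.14, 3.14, 3.14, 3.14].

### API

Orientations are given as a rotation vector (axis times angle).
In Python, from workcell import * gives the robot as it stands. The module is installed in compiled form; this text tells all that it offers.
- The arm moves only by the tool carry_out, never from a script. Its arguments are lists of equal length, an entry for each row: "offset": the shift along the tool's x, y, z in cm, a list of three; "delta_rot": the turn, a rotation vector about the tool's x, y, z in degrees, a list of three. A call has exactly 5 rows; each row shifts and turns the commanded pose from where the row before left it, along the tool's axes as they then stand; what a row does not reach is not made up. A row lasts 1/12 s, in which the tool goes at most 41.7 mm and 7.16 degrees, less where a joint would pass 70% of its speed; a pose out of reach is approached as far as the arm can. A call is refused whole if a number of a shift passes 4.17 or a number of a turn 7.16, either way. A call with a gripper value outside its range is refused whole. "fingers" is the opening, from -1 (shut) to 1 (fully open), set as the call begins (left out, the last holds). The fingers move at their own pace and stop on an object; "newtons" is the grip in N (left out, the last holds). Time passes only in rows, so rows that do not move let the fingers close, or fill a call up. It gives the time, the measured TCP pose, the force and the opening at its end, in the units of the state.
- read_state(): the state, without advancing time (a new reading comes with each control period).
- read_camera(name): name is "side" or "top"; returns (picture, depth): 400x640x3 uint8, red, green, blue; 400x640 float32, m along the optical axis (not along the pixel's ray), 0 where there is no reading.
- get_calibration(name): a dict with "fx", "fy", "cx", "cy" (pixels), "R" (3x3) and "t" (3): a world point X has camera coordinates R X + t. Camera axes: x right, y down, z forward; pixel columns grow to the right and rows downward; lengths in m; the calibration is good to about 2 mm. A picture is of the moment at which its call begins. get_calibration takes no time and is no camera call.
- finish_job(): hands the job in, once; it reports no verdict.
The state is a dict: "time": time; "q": joint angles; "joint_vel": joint speeds; "joint_torque": joint torques, N m; "tool_pos": TCP position; "tcp_rot": TCP orientation; "wrist_force": force on the tool from outside, world axes, zero at the start; "torque": the same for the moment, N m; "width": opening from 0.0 (shut) to 1.0 (fully open).
Only numpy, scipy, OpenCV 4.12 (cv2) and the standard library are available. Lean on these libraries where they do the work, as an engineer would, in place of code of your own. Each camera call takes 0.05 s, during which the arm holds its last target. There are 200 camera calls.

## Working session

There is one attempt and no reset: what is moved stays moved. The work goes in short steps, Python scripts to look and compute and a tool call to move; the robot and the scene stay as the last step left them, time stands still between calls to the robot, and variables do not carry over. Pictures are saved under pics/ and viewed, about 8 in all and at most 12, crops included, and the job is handed in when it is done.

Besides the shell and the picture viewer there is one more tool, called by a JSON object that holds its "api" and its "payload". carry_out: Moves the arm, as the interface text tells. Its arguments: {"type":"object","properties":{"offset":{"type":"array"},"delta_rot":{"type":"array"},"fingers":{"type":"number"},"newtons":{"type":"number"}},"required":["offset","delta_rot"]}

```bash
mkdir -p pics; cat > h.py <<'E'
from workcell import *
import numpy as np, cv2
from scipy.spatial.transform import Rotation as Rn
def ray(c,u,v,z):
    k=get_calibration(c);R=np.array(k["R"]);t=np.array(k["t"])
    d=R.T@np.array([(u-k["cx"])/k["fx"],(v-k["cy"])/k["fy"],1]);o=-R.T@t
    return o+d*(z-o[2])/d[2]
def proj(c,X):
    k=get_calibration(c);p=np.array(k["R"])@np.array(X)+np.array(k["t"])
    return np.array([k["fx"]*p[0]/p[2]+k["cx"],k["fy"]*p[1]/p[2]+k["cy"]])
def pts(c,dep):
    k=get_calibration(c);v,u=np.mgrid[:400,:640]
    P=np.dstack([(u-k["cx"])/k["fx"]*dep,(v-k["cy"])/k["fy"]*dep,dep])
    return (P-np.array(k["t"]))@np.array(k["R"])
E
python3 - <<'E'
from h import *
for c in("top","side"):
    p,d=read_camera(c);np.save(c+"_p.npy",p);np.save(c+"_d.npy",d)
    cv2.imwrite(f"pics/{c}0.png",p[:,:,::-1]);k=get_calibration(c)
    print(c,k["fx"],-np.array(k["R"]).T@np.array(k["t"]),np.round(k["R"],2).tolist())
s=read_state();print(s["tcp_rot"],s["width"],Rn.from_rotvec(s["tcp_rot"]).as_matrix().round(3))
E
```

```text
top 414.8031808486928 [ 0.29568521 -0.09822658  0.9782609 ] [[0.05, -1.0, 0.0], [-0.97, -0.04, -0.22], [0.22, 0.01, -0.97]]
side 449.3149953705765 [-0.02331083 -0.67265426  0.54409394] [[0.73, -0.68, -0.01], [-0.34, -0.35, -0.88], [0.59, 0.64, -0.48]]
[ 0.85772578  1.39729518 -0.85593076] 1.0040011652495004 [[-0.001  0.892  0.453]
 [ 0.002  0.453 -0.892]
 [-1.     0.    -0.002]]
```

View pics/top0.png

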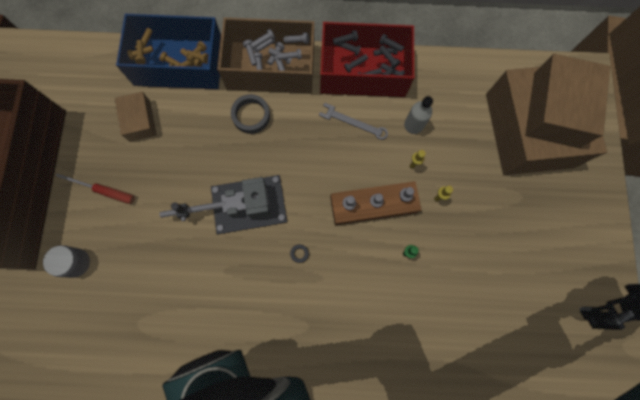

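View pics/side0.png

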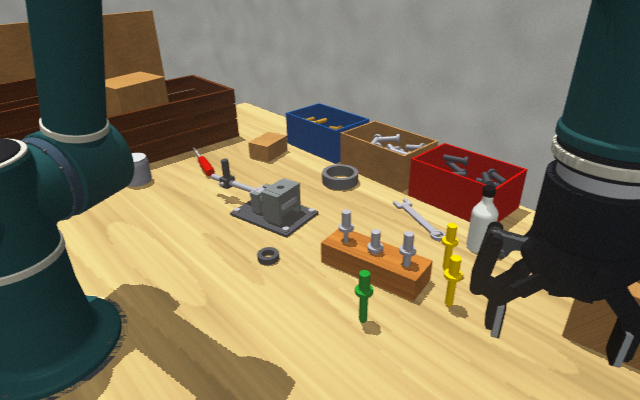

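The top view shows the yoke at about (250,203), the handle at (180,210) and rack pins at (349,203), (377,200) and (407,194). In the side view the pins are at (346,225), (375,240) and (408,248). Candidates for the pin are the left, middle and right rack pins; the middle one looks short. The yellow ones (side 451,240 and 454,275) and the green one (364,290) are to be left alone. I'll check the choice in a close crop.

```bash
python3 - <<'E'
from h import *
p=np.load("side_p.npy");t=np.load("top_p.npy")
a=cv2.resize(p[195:305,310:440],None,fx=4,fy=4,interpolation=cv2.INTER_CUBIC)
b=cv2.resize(t[170:235,320:430],None,fx=4,fy=4,interpolation=cv2.INTER_CUBIC)
c=cv2.resize(t[170:240,155:295],None,fx=2,fy=2,interpolation=cv2.INTER_CUBIC)
im=np.zeros((440,800,3),np.uint8);im[:440,:520]=a;
b=cv2.resize(b,(280,165));im[:165,520:]=b;im[200:340,520:]=c
im=cv2.convertScaleAbs(im,alpha=1.5)
cv2.imwrite("pics/crop.png",im[:,:,::-1])
# depth
P=pts("top",np.load("top_d.npy"))
for n,(u,v) in dict(L=(349,203),M=(377,200),R=(407,194),yoke=(254,195),handle=(180,210)).items():
    w=P[v-12:v+13,u-12:u+13].reshape(-1,3);z=w[:,2];m=z>z.max()-0.012
    print(n,z.max().round(3),w[m].mean(0).round(4),m.sum())
# rack, base plate corner rays
for n,q,z in [("rack",[(331,194),(417,182),(421,213),(334,224)],.046)]:
    print(n,[ray("top",*x,z).round(3)[:2].tolist() for x in q])
z=P[...,2];w=(z>.074)&(z<.086);w[:,:225]=0;w[:,290:]=0;w[:170]=0;w[235:]=0
q=P[w];print("ear",len(q),q.mean(0),cv2.minAreaRect((q[:,:2]*1000).astype(np.float32)))
w=(z>.004)&(z<.013);w[:,:205]=0;w[:,292:]=0;w[:170]=0;w[238:]=0
q=P[w];print("plate",len(q),cv2.minAreaRect((q[:,:2]*1000).astype(np.float32)))
E
```

```text
L 0.978 [ 0.2957 -0.0982  0.9783] 3
M 0.094 [ 0.5075 -0.2312  0.0898] 56
R 0.978 [ 0.2957 -0.0982  0.9783] 2
yoke 0.978 [ 0.2957 -0.0982  0.9783] 4
handle 0.107 [0.4657 0.2087 0.1029] 63
rack [[0.52, -0.128], [0.558, -0.327], [0.485, -0.335], [0.451, -0.137]]
ear 728 [0.50208564 0.04249448 0.07979395] ((503.02398681640625, 42.978206634521484), (80.36944580078125, 48.320308685302734), 12.078839302062988)
plate 1908 ((496.91961669921875, 68.640869140625), (161.82559204101562, 204.1775360107422), 5.001150608062744)
```

View pics/crop.png

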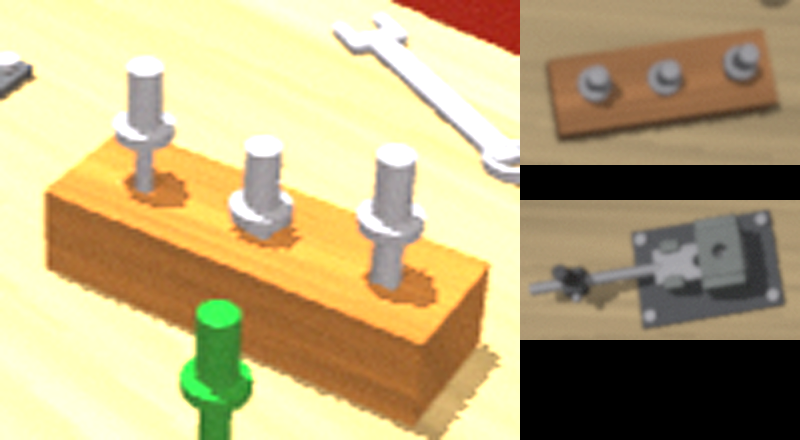

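The right rack pin (side 408,248) has the long exposed shank at full thickness. The left one is the thin pin and the middle one the short pin, so I'm taking the right one.

```bash
cat >> h.py <<'E'
def go(x,y,z,yaw):
    """tool-frame shift (cm) from measured pose, and turn about tool x (deg)"""
    s=read_state();R=Rn.from_rotvec(s["tcp_rot"]).as_matrix()
    d=R.T@(np.array([x,y,z])-s["tool_pos"])*100
    c,n=np.cos(np.radians(yaw)),np.sin(np.radians(yaw))
    T=np.array([[0,-n,c],[0,c,n],[-1,0,0]])
    print("t",round(s["time"],2),"tool",np.round(s["tool_pos"],4),"F",np.round(s["wrist_force"],1),"w",round(s["width"],3))
    print("turn first",np.degrees(Rn.from_matrix(R.T@T).as_rotvec()).round(2),"shift now-axes",d.round(2),"after turn",(T.T@R@d).round(2))
E
python3 - <<'E'
from h import *
d=np.load("top_d.npy");P=pts("top",d);p=np.load("top_p.npy").astype(int);z=np.where(d>0,P[...,2],0)
def comp(u,v,lo,hi,r=14):
    m=np.zeros(z.shape,bool);m[v-r:v+r,u-r:u+r]=True;m&=(z>lo)&(z<hi);q=P[m]
    if len(q)<4: print("few");return
    c=cv2.minEnclosingCircle((q[:,:2]*1000).astype(np.float32));print(lo,hi,len(q),q.mean(0).round(4),c)
for u,v in[(407,194),(349,203),(180,210)]:
    comp(u,v,.1,.13);comp(u,v,.064,.085)
# bore: dark blob on upper ear
g=p.sum(2);w=g[186:206,244:266];print(w//3)
print("bore ray",ray("top",254,195,.08))
# side view: pin head top at crop (396,153)/4
print("side head",ray("side",310+396/4,195+153/4,.111), "side flange ctr",ray("side",310+390/4,195+214/4,.079))
print("top head(744,55)",ray("top",320+(745-520)*110/280,170+57*65/165,.111))
go(.535,-.29,.193,-78)
E
```

```text
0.1 0.13 61 [ 0.52   -0.2951  0.109 ] ((520.9032592773438, -295.6949157714844), 8.890202522277832)
0.064 0.085 75 [ 0.5173 -0.2922  0.0781] ((520.56591796875, -295.3710632324219), 14.889217376708984)
0.1 0.13 58 [ 0.4951 -0.168   0.1102] ((495.87176513671875, -168.0479736328125), 9.168930053710938)
0.064 0.085 74 [ 0.4916 -0.1664  0.0785] ((496.0311584472656, -168.09555053710938), 14.879206657409668)
0.1 0.13 56 [0.4659 0.2093 0.1036] ((466.7017822265625, 209.40359497070312), 8.988356590270996)
0.064 0.085 29 [0.4633 0.2042 0.0738] ((465.2000732421875, 207.7089385986328), 8.564396858215332)
[[ 81  82  83  82  82  83  82  83  82  83  82  84  82  83  83  82  82  81
   80  73  60  45]
 [ 80  82  83  83  82  84  82  82  83  82  82  82  83  84  82  83  81  82
   81  76  64  47]
 [ 81  84  83  82  84  83  82  82  82  83  82  82  82  81  81  81  82  82
   82  78  67  51]
 [ 82  82  83  84  82  84  83  84  84  82  81  82  83  81  82  81  80  81
   83  78  68  54]
 [ 82  83  83  83  85  84  83  84  81  78  78  79  79  82  82  82  82  82
   80  79  70  57]
 [ 83  82  82  83  82  83  83  80  76
[... 1041 characters left out ...]
83  84  84  83  84
   84  84  83  79]
 [ 84  84  84  85  84  83  82  83  83  83  83  83  84  86  84  84  85  84
   86  83  83  77]
 [ 97  89  88  85  84  84  83  82  82  83  82  83  84  84  85  85  85  84
   83  82  80  75]
 [105  95  86  83  84  83  82  83  83  83  83  85  85  84  83  82  80  81
   80  78  75  72]]
bore ray [0.50213825 0.04433503 0.08      ]
side head [ 0.52112326 -0.29453965  0.111     ] side flange ctr [ 0.52088908 -0.29461773  0.079     ]
top head(744,55) [ 0.51564092 -0.29201291  0.111     ]
t 0.1 tool [ 0.3052 -0.6012  0.1916] F [ 0.3 -0.1 -0.4] w 1.004
turn first [ 1.491e+01 -1.200e-01  1.000e-02] shift now-axes [ -0.11  34.58 -17.35] after turn [ -0.14  28.95 -25.66]
```

{"api": "carry_out", "payload": {"offset": [[0,2.9,-2.7],[0,2.9,-2.7],[0,2.9,-2.7],[0,2.9,-2.7],[0,2.9,-2.7]], "delta_rot": [[4.97,0,0],[4.97,0,0],[4.97,0,0],[0,0,0],[0,0,0]], "fingers": -0.06, "newtons": 40}}

```text
time: 0.52
tool_pos: [0.4015, -0.4277, 0.1922]
tcp_rot: [1.055, 1.302, -1.054]
wrist_force: [0.9, -0.6, -0.0]
width: 0.47
```

```bash
python3 -c "
from h import *
go(.5205,-.295,.15,-78)"
```

```text
t 0.52 tool [ 0.4015 -0.4277  0.1922] F [ 0.9 -0.6 -0. ] w 0.47
turn first [-0.06 -0.05  0.02] shift now-axes [  4.22  14.39 -10.52] after turn [  4.22  14.4  -10.51]
```

{"api": "carry_out", "payload": {"offset": [[0.8,3.0,-2.2],[0.8,3.0,-2.2],[0.8,3.0,-2.2],[0.8,3.0,-2.2],[0,0,0]], "delta_rot": [[0,0,0],[0,0,0],[0,0,0],[0,0,0],[0,0,0]]}}

```text
time: 0.93
tool_pos: [0.5029, -0.3125, 0.1583]
tcp_rot: [1.053, 1.307, -1.048]
wrist_force: [0.5, -1.3, 0.1]
width: 0.468
```

```bash
python3 -c "
from h import *
go(.5205,-.295,.082,-78)"
```

```text
t 0.93 tool [ 0.5029 -0.3125  0.1583] F [ 0.5 -1.3  0.1] w 0.468
turn first [ 0.28 -0.28  0.  ] shift now-axes [ 7.64  2.1  -1.3 ] after turn [ 7.63  2.09 -1.35]
```

{"api": "carry_out", "payload": {"offset": [[0.5,1.0,-0.65],[0.5,1.0,-0.65],[0,0,0],[0,0,0],[0,0,0]], "delta_rot": [[0,0,0],[0,0,0],[0,0,0],[0,0,0],[0,0,0]]}}

```text
time: 1.35
tool_pos: [0.5168, -0.3025, 0.1508]
tcp_rot: [1.054, 1.301, -1.054]
wrist_force: [-0.6, -0.4, -0.2]
width: 0.468
```

```bash
python3 - <<'E'
from h import *
go(.5205,-.295,.082,-78)
for c in("side","top"):
    p,d=read_camera(c);cv2.imwrite(f"pics/a_{c}.png",p[:,:,::-1])
    if c=="side": a=p[120:300,300:520]
    else: b=p[140:240,330:470]
im=np.vstack([cv2.resize(a,(440,360)),cv2.resize(b,(440,220*440//308))[:240]])
cv2.imwrite("pics/a.png",im[:,:,::-1])
E
```

```text
t 1.35 tool [ 0.5168 -0.3025  0.1508] F [-0.6 -0.4 -0.2] w 0.468
turn first [-0.04  0.01  0.02] shift now-axes [ 6.88  0.51 -0.66] after turn [ 6.88  0.51 -0.66]
```

View pics/a.png

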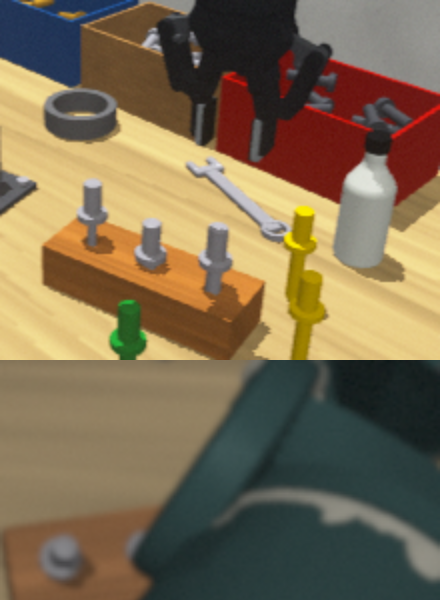

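The side crop shows the gripper at about (235,110) above the right rack pin (216,250). The pads straddle it along the row, and the yellow pins are clear. Next I correct sideways and go down.

{"api": "carry_out", "payload": {"offset": [[0,0.5,-0.65],[2.0,0,0],[2.0,0,0],[0.5,0,0],[0,0,0]], "delta_rot": [[0,0,0],[0,0,0],[0,0,0],[0,0,0],[0,0,0]]}}

```text
time: 1.87
tool_pos: [0.5191, -0.2932, 0.1037]
tcp_rot: [1.054, 1.305, -1.055]
wrist_force: [-0.1, -0.3, -0.1]
width: 0.472
```

```bash
python3 -c "
from h import *
go(.5205,-.295,.082,-78)"
```

```text
t 1.87 tool [ 0.5191 -0.2932  0.1037] F [-0.1 -0.3 -0.1] w 0.472
turn first [-0.02 -0.18  0.18] shift now-axes [2.17 0.11 0.21] after turn [2.17 0.1  0.2 ]
```

{"api": "carry_out", "payload": {"offset": [[0.7,0.1,0.2],[0.7,0,0],[0.7,0,0],[0,0,0],[0,0,0]], "delta_rot": [[0,0,0],[0,0,0],[0,0,0],[0,0,0],[0,0,0]]}}

```text
time: 2.28
tool_pos: [0.5219, -0.2959, 0.0843]
tcp_rot: [1.054, 1.302, -1.054]
wrist_force: [0.1, 0.4, 1.0]
width: 0.468
```

{"api": "carry_out", "payload": {"offset": [[0,0,0],[0,0,0],[0,0,0],[0,0,0],[0,0,0]], "delta_rot": [[0,0,0],[0,0,0],[0,0,0],[0,0,0],[0,0,0]], "fingers": -1, "newtons": 40}}

```text
time: 2.7
tool_pos: [0.5224, -0.2961, 0.0851]
tcp_rot: [1.053, 1.301, -1.053]
wrist_force: [1.6, 0.4, 0.3]
width: -0.002
```

```bash
python3 - <<'E'
from h import *
go(.503,.0435,.082,-78)
p,d=read_camera("side");cv2.imwrite("pics/b.png",cv2.resize(p[150:300,300:480],None,fx=3,fy=3)[:,:,::-1])
E
```

```text
t 2.7 tool [ 0.5224 -0.2961  0.0851] F [1.6 0.4 0.3] w -0.002
turn first [ 0.01  0.02 -0.02] shift now-axes [  0.3    5.17 -33.62] after turn [  0.31   5.17 -33.62]
```

View pics/b.png

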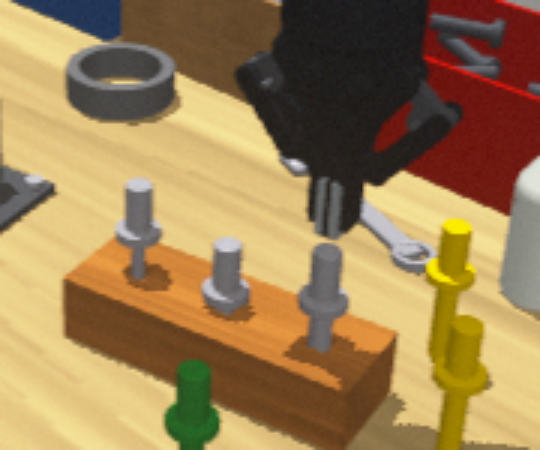

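The fingers closed empty: the tips are at crop (330,230) and the pin head at (327,250). I'll work out where the tips really are against the reported TCP.

```bash
python3 - <<'E'
from h import *
s=read_state();print(s["tool_pos"],s["q"])
print(proj("side",s["tool_pos"]),"tip px",300+330/3,150+233/3,ray("side",410,227.5,.085))
for X in([.5205,-.295,.111],[.5205,-.295,.079]):print(proj("side",X))
p,d=read_camera("side");P=pts("side",d)
for y in range(190,246,4): print(y,[(P[y,x].round(3).tolist()) for x in (406,410)])
E
```

```text
[ 0.52232541 -0.29612655  0.08499507] [-5.57221938e-01  2.13008466e-01  1.87470281e+00 -2.73501599e-05
  1.05351300e+00  8.04060921e-01]
[408.96604335 245.73272165] tip px 410.0 227.66666666666669 [ 0.57057398 -0.26119464  0.085     ]
[408.98980741 233.4964378 ]
[407.53612053 248.68168   ]
190 [[0.504, -0.293, 0.201], [0.513, -0.294, 0.199]]
194 [[0.502, -0.295, 0.196], [0.517, -0.292, 0.189]]
198 [[0.509, -0.291, 0.184], [0.527, -0.285, 0.175]]
202 [[0.509, -0.291, 0.176], [0.521, -0.291, 0.172]]
206 [[0.509, -0.292, 0.169], [0.517, -0.294, 0.167]]
210 [[0.509, -0.292, 0.162], [0.512, -0.298, 0.163]]
214 [[0.51, -0.292, 0.153], [0.51, -0.3, 0.157]]
218 [[0.51, -0.293, 0.146], [0.511, -0.301, 0.149]]
222 [[0.509, -0.295, 0.139], [0.512, -0.301, 0.141]]
226 [[0.511, -0.294, 0.13], [0.512, -0.302, 0.133]]
230 [[0.666, -0.185, -0.0], [0.669, -0.194, 0.003]]
234 [[0.515, -0.293, 0.112], [0.52, -0.298, 0.111]]
238 [[0.511, -0.296, 0.107], [0.516, -0.301, 0.107]]
242 [[0.512, -0.296, 0.098], [0.516, -0.302, 0.099]]
```

```bash
python3 - <<'E'
from h import *
print(proj("side",[.3055,-.6015,.192]))
P=pts("side",np.load("side_d.npy"))
for x in (497,617):
  for y in range(300,372,6): print(x,y,P[y,x].round(3).tolist())
s=read_state();print(s["tool_pos"],s["tcp_rot"],s["width"],s["time"])
p,d=read_camera("side");cv2.imwrite("pics/c.png",p[:,:,::-1]);P=pts("side",d)
w=p.sum(2)[214:236,396:424];print(P[214:236,396:424,2].round(2)[::3,::4])
E
```

```text
[538.9742999  384.88769593]
497 300 [0.271, -0.561, 0.289]
497 306 [0.275, -0.56, 0.28]
497 312 [0.273, -0.562, 0.275]
497 318 [0.274, -0.563, 0.268]
497 324 [0.274, -0.564, 0.262]
497 330 [0.274, -0.565, 0.256]
497 336 [0.275, -0.566, 0.249]
497 342 [0.514, -0.483, 0.001]
497 348 [0.503, -0.489, 0.0]
497 354 [0.492, -0.495, 0.001]
497 360 [0.482, -0.5, 0.0]
497 366 [0.471, -0.506, 0.001]
617 300 [0.301, -0.633, 0.317]
617 306 [0.303, -0.634, 0.311]
617 312 [0.304, -0.636, 0.305]
617 318 [0.332, -0.634, 0.279]
617 324 [0.33, -0.636, 0.276]
617 330 [0.325, -0.638, 0.274]
617 336 [0.321, -0.64, 0.271]
617 342 [0.319, -0.641, 0.268]
617 348 [0.314, -0.643, 0.266]
617 354 [0.316, -0.645, 0.259]
617 360 [0.316, -0.646, 0.254]
617 366 [0.318, -0.648, 0.246]
[ 0.52230809 -0.2960647   0.08494155] [ 1.05346353  1.30080357 -1.05334952] 0.0037860381536110647 2.8
[[ 0.   -0.    0.15  0.16  0.16  0.16  0.15]
 [-0.    0.    0.15  0.15  0.15  0.15  0.01]
 [ 0.    0.    0.14  0.14  0.14  0.15  0.01]
 [ 0.    0.    0.13  0.14  0.14  0.14  0.01]
 [ 0.    0.    0.13  0.13  0.13  0.    0.  ]
 [ 0.   -0.    0.    0.    0.12  0.    0.  ]
 [ 0.    0.    0.11  0.11  0.11  0.    0.  ]
 [-0.    0.    0.11  0.11  0.11  0.    0.  ]]
```

The depth readings put the real fingertips about 42 mm higher than the reported TCP, both now (0.127 against 0.085) and in the start picture (about 0.248 against 0.206). Sideways they agree. I trust the cameras, so reported z = real tip z − 0.042. I'll reopen and go down to a reported z of about 0.041.

{"api": "carry_out", "payload": {"offset": [[0,0,0],[0,0,0],[0,-0.1,-0.1],[0,0,0],[0,0,0]], "delta_rot": [[0,0,0],[0,0,0],[0,0,0],[0,0,0],[0,0,0]], "fingers": -0.06}}

```text
time: 3.27
tool_pos: [0.5209, -0.2952, 0.0848]
tcp_rot: [1.053, 1.301, -1.053]
wrist_force: [-1.0, 0.2, -0.6]
width: 0.471
```

{"api": "carry_out", "payload": {"offset": [[0.9,0,0],[0.9,0,0],[0.9,0,0],[0.9,0,0],[0,0,0]], "delta_rot": [[0,0,0],[0,0,0],[0,0,0],[0,0,0],[0,0,0]]}}

```text
time: 3.68
tool_pos: [0.5188, -0.2939, 0.0454]
tcp_rot: [1.054, 1.307, -1.055]
wrist_force: [-1.1, -0.0, -0.3]
width: 0.472
```

```bash
python3 - <<'E'
from h import *
go(.5205,-.295,.041,-78)
p,d=read_camera("side");cv2.imwrite("pics/d.png",cv2.resize(p[150:300,300:480],None,fx=3,fy=3)[:,:,::-1])
E
```

```text
t 3.68 tool [ 0.5188 -0.2939  0.0454] F [-1.1 -0.  -0.3] w 0.472
turn first [ 0.   -0.22  0.22] shift now-axes [0.43 0.14 0.14] after turn [0.44 0.14 0.14]
```

View pics/d.png

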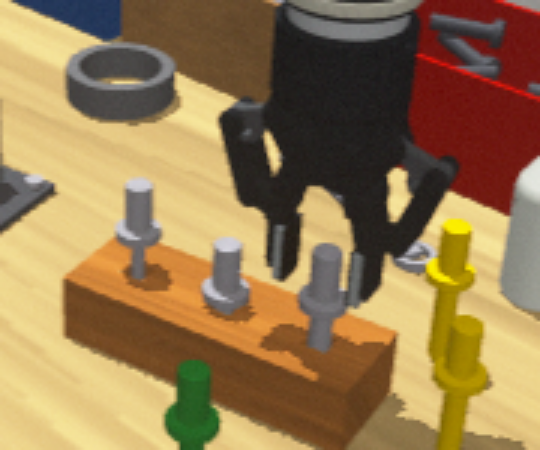

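The crop shows the pads at about (283,250) and (355,275), on either side of the pin's stem (326,270), with the tips near flange level. Now I settle and close.

{"api": "carry_out", "payload": {"offset": [[0.3,0.1,0.1],[0,0,0],[0,0,0],[0,0,0],[0,0,0]], "delta_rot": [[0,0,0],[0,0,0],[0,0,0],[0,0,0],[0,0,0]], "fingers": -1, "newtons": 40}}

```text
time: 4.15
tool_pos: [0.5224, -0.2961, 0.046]
tcp_rot: [1.053, 1.301, -1.053]
wrist_force: [-0.3, 0.1, -1.7]
width: 0.193
```

{"api": "carry_out", "payload": {"offset": [[0,0,0],[0,0,0],[0,0,0],[0,0,0],[0,0,0]], "delta_rot": [[0,0,0],[0,0,0],[0,0,0],[0,0,0],[0,0,0]]}}

```text
time: 4.57
tool_pos: [0.5222, -0.296, 0.0458]
tcp_rot: [1.053, 1.301, -1.053]
wrist_force: [0.1, -0.3, -1.5]
width: 0.201
```

{"api": "carry_out", "payload": {"offset": [[-1.5,0,0],[-3,0,0],[-4,0,0],[-4,0,0],[0,0,0]], "delta_rot": [[0,0,0],[0,0,0],[0,0,0],[0,0,0],[0,0,0]]}}

```text
time: 4.98
tool_pos: [0.5276, -0.2994, 0.1811]
tcp_rot: [1.052, 1.285, -1.049]
wrist_force: [1.9, 0.2, -0.1]
width: 0.196
```

```bash
python3 - <<'E'
from h import *
go(.503,.0435,.165,-78)
E
```

```text
t 4.98 tool [ 0.5276 -0.2994  0.1811] F [ 1.9  0.2 -0.1] w 0.196
turn first [ 0.01  0.64 -0.67] shift now-axes [  1.29   4.72 -34.06] after turn [  1.61   4.73 -34.05]
```

{"api": "carry_out", "payload": {"offset": [[0,0.5,-2.5],[0,0.5,-3.8],[0,0.5,-3.8],[0,0.5,-3.8],[0,0.5,-3.8]], "delta_rot": [[0,0,0],[0,0,0],[0,0,0],[0,0,0],[0,0,0]]}}

```text
time: 5.4
tool_pos: [0.5094, -0.1163, 0.1707]
tcp_rot: [1.054, 1.3, -1.054]
wrist_force: [0.4, 0.6, -2.0]
width: 0.194
```

{"api": "carry_out", "payload": {"offset": [[0,0.5,-3.8],[0,0.5,-3.8],[0,0.5,-3.8],[0,0.5,-3.0],[0,0,-1.5]], "delta_rot": [[0,0,0],[0,0,0],[0,0,0],[0,0,0],[0,0,0]]}}

```text
time: 5.82
tool_pos: [0.496, 0.0454, 0.1709]
tcp_rot: [1.053, 1.302, -1.05]
wrist_force: [0.6, -0.4, -2.0]
width: 0.197
```

{"api": "carry_out", "payload": {"offset": [[0,0,0],[0,0,0],[0,0,0],[0,0,0],[0,0,0]], "delta_rot": [[0,0,0],[0,0,0],[0,0,0],[0,0,0],[0,0,0]]}}

```text
time: 6.23
tool_pos: [0.4965, 0.0408, 0.1707]
tcp_rot: [1.055, 1.3, -1.055]
wrist_force: [-0.3, 0.2, -1.5]
width: 0.196
```

```bash
python3 - <<'E'
from h import *
go(.503,.0435,.125,-78)
s=read_state();print(s["q"])
for c in("side","top"):
    p,d=read_camera(c);np.save(c+"_p2.npy",p);np.save(c+"_d2.npy",d)
    if c=="side": a=p[80:260,180:340]
    else: b=p[130:260,150:310]
im=np.hstack([cv2.resize(a,(400,450)),cv2.resize(b,(400,325)).repeat(1,0) if 0 else cv2.copyMakeBorder(cv2.resize(b,(400,325)),0,125,0,0,cv2.BORDER_CONSTANT)])
cv2.imwrite("pics/e.png",im[:,:,::-1])
E
```

```text
t 6.23 tool [0.4965 0.0408 0.1707] F [-0.3  0.2 -1.5] w 0.196
turn first [-0.09  0.01  0.01] shift now-axes [ 4.57  0.69 -0.13] after turn [ 4.57  0.69 -0.13]
[ 3.22113484e-02 -5.82114740e-02  1.99897980e+00 -2.57814580e-04
  1.20090560e+00  1.39529197e+00]
```

View pics/e.png

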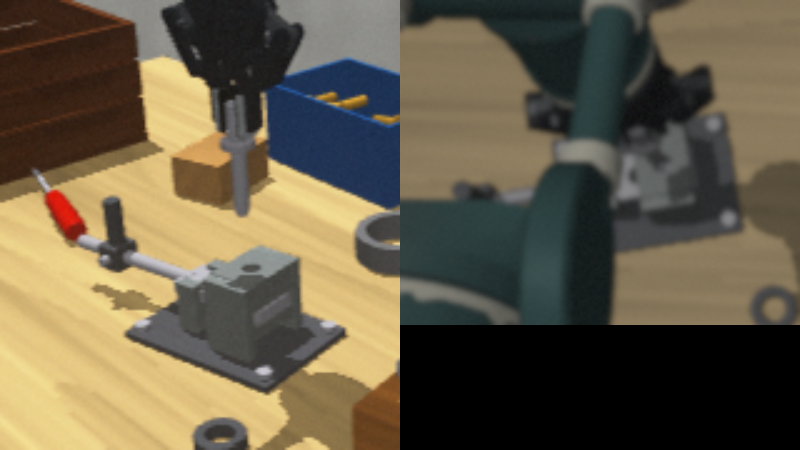

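The side crop shows the pin held upright, its tip at about (242,213), above and beside the bore mouth (250,268). I'll compute the correction.

```bash
python3 - <<'E'
from h import *
print("tip",ray("side",276.8,165.2,.1347+.001),"flange",ray("side",180+238*.4,80+145*.4,.1347+.066))
p0=np.load("side_p.npy");g=p0.sum(2)[175:200,262:300]/3
print("bore side",ray("side",280,187.2,.08))
m=(g<70).astype(np.uint8);n,l,st,ce=cv2.connectedComponentsWithStats(m);print([(s[4],(c+[262,175]).round(1).tolist(),ray("side",*(c+[262,175]),.08).round(4)) for s,c in zip(st,ce)][:8])
P=pts("side",np.load("side_d2.npy"))
# pin shank points: in z .14..0.19
m=np.zeros((400,640),bool);m[120:170,255:300]=True;m&=(P[...,2]>.125)&(P[...,2]<.192)&(abs(P[...,0]-.497)<.05)&(abs(P[...,1]-.04)<.05)
q=P[m];print(len(q))
for lo in np.arange(.13,.19,.01):
    w=q[(q[:,2]>=lo)&(q[:,2]<lo+.01)];
    if len(w):print(round(lo,3),len(w),w.mean(0).round(4))
q=P[np.s_[170:215,250:305]].reshape(-1,3);q=q[(q[:,2]>.076)&(q[:,2]<.084)&(q[:,0]>.44)];print("ear side",cv2.minAreaRect((q[:,:2]*1000).astype(np.float32)))
E
```

```text
tip [0.49600962 0.04290579 0.1357    ] flange [0.49248462 0.03713894 0.2007    ]
bore side [0.50121063 0.04371794 0.08      ]
[(np.int32(847), [279.4, 186.2], array([0.5033, 0.0486, 0.08  ])), (np.int32(100), [289.5, 193.8], array([0.4971, 0.0051, 0.08  ])), (np.int32(2), [298.5, 195.5], array([ 0.5062, -0.0141,  0.08  ])), (np.int32(1), [298.0, 198.0], array([ 0.4983, -0.0218,  0.08  ]))]
153
0.13 7 [0.4911 0.0381 0.1384]
0.14 28 [0.4904 0.0386 0.1453]
0.15 25 [0.4904 0.0378 0.1554]
0.16 27 [0.4909 0.0379 0.1652]
0.17 30 [0.491  0.0382 0.1748]
0.18 31 [0.4907 0.0381 0.1848]
ear side ((499.35662841796875, 44.26460266113281), (82.87017059326172, 52.121238708496094), 11.149883270263672)
```

{"api": "carry_out", "payload": {"offset": [[0,0.6,0],[1.3,0,0],[1.3,0,0],[1.3,0,0],[0.7,0,0]], "delta_rot": [[0,0,0],[0,0,0],[0,0,0],[0,0,0],[0,0,0]]}}

```text
time: 6.75
tool_pos: [0.5017, 0.0429, 0.1232]
tcp_rot: [1.053, 1.302, -1.055]
wrist_force: [0.7, -0.4, -1.5]
width: 0.199
```

{"api": "carry_out", "payload": {"offset": [[0,0,0],[0,0,0],[0,0,0],[0,0,0],[0,0,0]], "delta_rot": [[0,0,0],[0,0,0],[0,0,0],[0,0,0],[0,0,0]]}}

```text
time: 7.17
tool_pos: [0.503, 0.0432, 0.1258]
tcp_rot: [1.054, 1.3, -1.052]
wrist_force: [1.1, 0.6, -0.8]
width: 0.194
```

```bash
python3 - <<'E'
from h import *
go(.503,.0423,.119,-78)
p,d=read_camera("side")
cv2.imwrite("pics/f.png",cv2.resize(p[110:240,220:340],None,fx=4,fy=4,interpolation=cv2.INTER_CUBIC)[:,:,::-1])
E
```

```text
t 7.17 tool [0.503  0.0432 0.1258] F [ 1.1  0.6 -0.8] w 0.194
turn first [ 0.    0.02 -0.1 ] shift now-axes [ 0.68 -0.02  0.09] after turn [ 0.68 -0.02  0.09]
```

View pics/f.png

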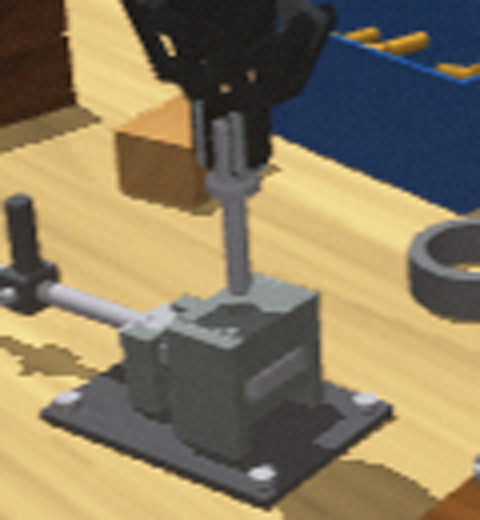

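The side crop shows the tip (238,293) directly over the bore mouth. From here I feel down in small steps.

{"api": "carry_out", "payload": {"offset": [[0.2,0,0],[0.2,0,0],[0.2,0,0],[0.2,0,0],[0.2,0,0]], "delta_rot": [[0,0,0],[0,0,0],[0,0,0],[0,0,0],[0,0,0]]}}

```text
time: 7.63
tool_pos: [0.502, 0.0432, 0.1144]
tcp_rot: [1.053, 1.301, -1.054]
wrist_force: [-0.1, -0.8, -1.7]
width: 0.196
```

{"api": "carry_out", "payload": {"offset": [[0.1,0,0],[0.1,0,0],[0.1,0,0],[0.1,0,0],[0.0,0,0]], "delta_rot": [[0,0,0],[0,0,0],[0,0,0],[0,0,0],[0,0,0]]}}

```text
time: 8.05
tool_pos: [0.5024, 0.0432, 0.1108]
tcp_rot: [1.054, 1.301, -1.053]
wrist_force: [-0.5, -0.5, -0.9]
width: 0.195
```

{"api": "carry_out", "payload": {"offset": [[0.2,0,0],[0.2,0,0],[0.2,0,0],[0.2,0,0],[0.1,0,0]], "delta_rot": [[0,0,0],[0,0,0],[0,0,0],[0,0,0],[0,0,0]]}}

```text
time: 8.47
tool_pos: [0.5025, 0.0432, 0.1017]
tcp_rot: [1.054, 1.301, -1.053]
wrist_force: [1.2, -0.4, -0.9]
width: 0.191
```

{"api": "carry_out", "payload": {"offset": [[0.1,0,0],[0.1,0,0],[0.1,0,0],[0.1,0,0],[0.1,0,0]], "delta_rot": [[0,0,0],[0,0,0],[0,0,0],[0,0,0],[0,0,0]]}}

```text
time: 8.88
tool_pos: [0.5025, 0.0432, 0.0969]
tcp_rot: [1.054, 1.301, -1.053]
wrist_force: [1.5, -0.2, 0.2]
width: 0.194
```

{"api": "carry_out", "payload": {"offset": [[0.1,0,0],[0.1,0,0],[0.1,0,0],[0.1,0,0],[0.1,0,0]], "delta_rot": [[0,0,0],[0,0,0],[0,0,0],[0,0,0],[0,0,0]]}}

```text
time: 9.3
tool_pos: [0.5024, 0.0432, 0.0918]
tcp_rot: [1.054, 1.301, -1.053]
wrist_force: [2.4, -0.5, 0.6]
width: 0.195
```

{"api": "carry_out", "payload": {"offset": [[0.1,0,0],[0.05,0,0],[0.05,0,0],[0,0,0],[0,0,0]], "delta_rot": [[0,0,0],[0,0,0],[0,0,0],[0,0,0],[0,0,0]]}}

```text
time: 9.72
tool_pos: [0.5023, 0.0432, 0.0898]
tcp_rot: [1.053, 1.301, -1.053]
wrist_force: [2.5, -0.0, -0.5]
width: 0.191
```

{"api": "carry_out", "payload": {"offset": [[0,0,0],[0,0,0],[0,0,0],[0,0,0],[0,0,0]], "delta_rot": [[0,0,0],[0,0,0],[0,0,0],[0,0,0],[0,0,0]], "fingers": -0.06, "newtons": 20}}

```text
time: 10.13
tool_pos: [0.5017, 0.0432, 0.0895]
tcp_rot: [1.053, 1.302, -1.054]
wrist_force: [-0.3, -0.3, -0.2]
width: 0.468
```

{"api": "carry_out", "payload": {"offset": [[-0.8,0,0],[-1.5,0,0],[-2,0,0],[-2,0,0],[-1,0,0]], "delta_rot": [[0,0,0],[0,0,0],[0,0,0],[0,0,0],[0,0,0]]}}

```text
time: 10.55
tool_pos: [0.5038, 0.0433, 0.166]
tcp_rot: [1.055, 1.298, -1.051]
wrist_force: [0.1, 0.7, 0.2]
width: 0.473
```

```bash
cat >> h.py <<'E'
def pin():
    """height of the pin head's top near the bore, from side depth; tip = top-.101"""
    p,d=read_camera("side");P=pts("side",d);m=np.zeros(d.shape,bool);m[130:200,255:305]=1
    m&=(d>0)&(np.hypot(P[...,0]-.502,P[...,1]-.0435)<.02)&(P[...,2]>.085)&(P[...,2]<.17)&(p.sum(2)>150)
    q=P[m];z=np.sort(q[:,2])
    print("pin top",z[-3:].round(4) if len(z) else None,len(z),"rows",np.where(m)[0].min() if len(z) else 0,"mean",q.mean(0).round(4));return p,d
E
python3 - <<'E'
from h import *
p,d=pin();go(.4665,.2094,.148,-77.5)
cv2.imwrite("pics/g.png",cv2.resize(p[80:240,190:340],None,fx=3.5,fy=3.5,interpolation=cv2.INTER_CUBIC)[:,:,::-1])
E
```

```text
pin top [0.1544 0.1545 0.1551] 264 rows 155 mean [0.4979 0.0401 0.1246]
t 10.6 tool [0.5049 0.0433 0.1674] F [ 0.9 -0.5  1.7] w 0.472
turn first [-0.49  0.07 -0.38] shift now-axes [  1.92  -0.31 -17.04] after turn [  1.94  -0.15 -17.04]
```

View pics/g.png

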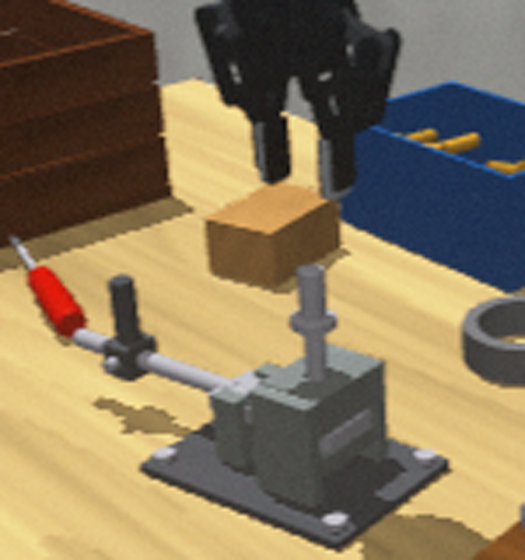

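The pin stands upright in the bore (crop 312,330). Its top at z about 0.154 puts the tip on the tab, as planned. Next is the handle.

{"api": "carry_out", "payload": {"offset": [[0,0,-2.5],[0,0,-4],[0,-0.1,-4],[0,0,-4],[0,0,-2.5]], "delta_rot": [[-0.5,0,0],[0,0,0],[0,0,0],[0,0,0],[0,0,0]]}}

```text
time: 11.02
tool_pos: [0.4632, 0.2117, 0.1622]
tcp_rot: [1.047, 1.306, -1.046]
wrist_force: [0.2, -0.0, -0.1]
width: 0.47
```

{"api": "carry_out", "payload": {"offset": [[1.5,0,0],[2,0,0],[1.5,0,0],[0,0,0],[0,0,0]], "delta_rot": [[0,0,0],[0,0,0],[0,0,0],[0,0,0],[0,0,0]]}}

```text
time: 11.43
tool_pos: [0.4633, 0.2086, 0.1114]
tcp_rot: [1.045, 1.306, -1.05]
wrist_force: [0.8, -0.5, 0.9]
width: 0.469
```

```bash
python3 - <<'E'
from h import *
p,d=read_camera("side");go(.4665,.2094,.034,-77.5)
p,d=pin()
cv2.imwrite("pics/i.png",cv2.resize(p[80:240,150:310],None,fx=3.5,fy=3.5,interpolation=cv2.INTER_CUBIC)[:,:,::-1])
E
```

```text
t 11.48 tool [0.4644 0.2089 0.1127] F [-0.1  0.6 -0.2] w 0.467
turn first [0.   0.01 0.05] shift now-axes [ 7.87  0.22 -0.01] after turn [ 7.87  0.22 -0.01]
pin top [0.1545 0.1549 0.1553] 262 rows 156 mean [0.497  0.0399 0.1241]
```

View pics/i.png

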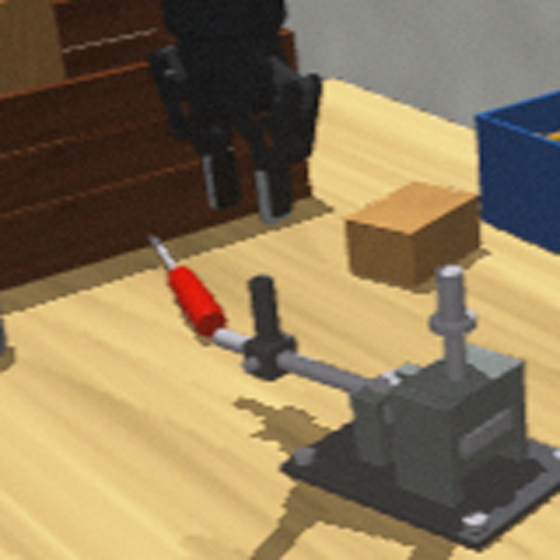

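The crop shows the open fingers (mid about 247,212) above the handle top (262,280), with the pin still standing. I go down astride the post.

{"api": "carry_out", "payload": {"offset": [[1.5,0.2,0],[1.5,0,0],[1.5,0,0],[0.5,0,0],[0,0,0]], "delta_rot": [[0,0,0],[0,0,0],[0,0,0],[0,0,0],[0,0,0]]}}

```text
time: 11.95
tool_pos: [0.4661, 0.209, 0.0623]
tcp_rot: [1.046, 1.305, -1.048]
wrist_force: [-0.4, 0.6, -0.7]
width: 0.466
```

```bash
python3 - <<'E'
from h import *
go(.4665,.2094,.034,-77.5);p,d=pin();P=pts("side",d);s=read_state()
m=np.zeros(d.shape,bool);m[120:190,190:250]=1
m&=(d>0)&(np.hypot(P[...,0]-.4665,P[...,1]-.2094)<.045)&(P[...,2]>.08)&(P[...,2]<.14)
for lo in (.085,.092,.099,.106,.115,.125):
    w=P[m&(P[...,2]>=lo)&(P[...,2]<lo+.007)]
    if len(w):
        yy=(w[:,:2]-[.4665,.2094])@[-.216,.976];xx=(w[:,:2]-[.4665,.2094])@[.976,.216];print(lo,len(w),np.histogram(yy,np.arange(-.045,.05,.005))[0],xx.mean().round(4))
E
```

```text
t 11.95 tool [0.4661 0.209  0.0623] F [-0.4  0.6 -0.7] w 0.466
turn first [-0.02  0.01  0.08] shift now-axes [ 2.83  0.05 -0.03] after turn [ 2.83  0.05 -0.03]
pin top [0.1544 0.1545 0.1548] 263 rows 156 mean [0.4971 0.0398 0.1241]
0.085 22 [ 0  0  0  0  0  0  0  7 10  3  2  0  0  0  0  0  0  0] -0.0054
0.092 17 [0 0 0 0 0 0 0 4 9 4 0 0 0 0 0 0 0 0] -0.0059
0.099 42 [ 0  0  0  2  6  0  0  1 12 10  4  0  0  7  0  0  0  0] -0.0039
0.106 43 [ 0  0  4  7  5  2  0  0  0  0  0  0  1 22  2  0  0  0] -0.0044
0.115 53 [ 0  0 10 11  6  1  0  0  0  0  0  0  4 17  3  1  0  0] -0.0055
0.125 53 [ 0  0 13  7  4  3  0  0  0  0  0  0  2 20  2  2  0  0] -0.0051
```

Depth shows a finger on each side of the post with clear gaps. I go the rest of the way down and grip.

{"api": "carry_out", "payload": {"offset": [[1,0,0],[1,0,0],[0.8,0,0],[0,0,0],[0,0,0]], "delta_rot": [[0,0,0],[0,0,0],[0,0,0],[0,0,0],[0,0,0]]}}

```text
time: 12.42
tool_pos: [0.4657, 0.2091, 0.0338]
tcp_rot: [1.046, 1.306, -1.049]
wrist_force: [0.3, -0.1, 0.2]
width: 0.475
```

{"api": "carry_out", "payload": {"offset": [[0,0,0],[0,0,0],[0,0,0],[0,0,0],[0,0,0]], "delta_rot": [[0,0,0],[0,0,0],[0,0,0],[0,0,0],[0,0,0]], "fingers": -1, "newtons": 25}}

```text
time: 12.83
tool_pos: [0.4669, 0.2097, 0.0352]
tcp_rot: [1.048, 1.304, -1.046]
wrist_force: [-0.7, 0.9, 0.1]
width: 0.194
```

{"api": "carry_out", "payload": {"offset": [[0,0,0.2],[0,0,0.2],[0,0,0.2],[0,0,0.2],[0,0,0]], "delta_rot": [[0,0,0],[0,0,0],[0,0,0],[0,0,0],[0,0,0]]}}

```text
time: 13.25
tool_pos: [0.4685, 0.2023, 0.0352]
tcp_rot: [1.048, 1.305, -1.046]
wrist_force: [-1.6, 4.0, 1.4]
width: 0.204
```

```bash
python3 -c "
from h import *
go(.4665,.2094,.034,-77.5);pin()"
```

```text
t 13.25 tool [0.4685 0.2023 0.0352] F [-1.6  4.   1.4] w 0.204
turn first [-0.02 -0.07 -0.04] shift now-axes [ 0.12 -0.04 -0.74] after turn [ 0.12 -0.04 -0.74]
pin top [0.1548 0.1554 0.1555] 265 rows 155 mean [0.4974 0.0438 0.1245]
```

{"api": "carry_out", "payload": {"offset": [[0,0,0.1],[0,0,0.1],[0,0,0.1],[0,0,0.1],[0,0,0]], "delta_rot": [[0,0,0],[0,0,0],[0,0,0],[0,0,0],[0,0,0]]}}

```text
time: 13.72
tool_pos: [0.4695, 0.1981, 0.0352]
tcp_rot: [1.048, 1.305, -1.046]
wrist_force: [-1.6, 4.0, 3.4]
width: 0.202
```

{"api": "carry_out", "payload": {"offset": [[0,0,0.04],[0,0,0.04],[0,0,0.04],[0,0,0.04],[0,0,0]], "delta_rot": [[0,0,0],[0,0,0],[0,0,0],[0,0,0],[0,0,0]]}}

```text
time: 14.13
tool_pos: [0.4699, 0.1963, 0.0352]
tcp_rot: [1.047, 1.304, -1.046]
wrist_force: [-2.1, 5.2, 4.5]
width: 0.199
```

```bash
python3 -c "
from h import *
go(.4665,.2094,.034,-77.5);pin()"
```

```text
t 14.13 tool [0.4699 0.1963 0.0352] F [-2.1  5.2  4.5] w 0.199
turn first [ 0.   -0.01 -0.04] shift now-axes [ 0.12 -0.04 -1.35] after turn [ 0.12 -0.05 -1.35]
pin top [0.1543 0.1544 0.1551] 259 rows 155 mean [0.497  0.0453 0.1242]
```

{"api": "carry_out", "payload": {"offset": [[0,0,0.03],[0,0,0.03],[0,0,0.03],[0,0,0.03],[0,0,0]], "delta_rot": [[0,0,0],[0,0,0],[0,0,0],[0,0,0],[0,0,0]]}}

```text
time: 14.6
tool_pos: [0.4701, 0.1951, 0.0351]
tcp_rot: [1.047, 1.304, -1.046]
wrist_force: [-2.2, 3.9, 5.2]
width: 0.198
```

```bash
python3 -c "
from h import *
pin()"
```

```text
pin top [0.1542 0.1546 0.1555] 263 rows 155 mean [0.4971 0.0454 0.124 ]
```

{"api": "carry_out", "payload": {"offset": [[0,0,0.03],[0,0,0.03],[0,0,0.03],[0,0,0.03],[0,0,0]], "delta_rot": [[0,0,0],[0,0,0],[0,0,0],[0,0,0],[0,0,0]]}}

```text
time: 15.07
tool_pos: [0.4704, 0.1938, 0.0352]
tcp_rot: [1.047, 1.304, -1.046]
wrist_force: [-1.5, 4.2, 5.7]
width: 0.202
```

```bash
python3 -c "
from h import *
pin()"
```

```text
pin top [0.1542 0.1542 0.1547] 259 rows 155 mean [0.497  0.0453 0.1246]
```

{"api": "carry_out", "payload": {"offset": [[-0.02,0,0.03],[0,0,0.03],[0,0,0.03],[0,0,0.03],[0,0,0]], "delta_rot": [[0,0,0],[0,0,0],[0,0,0],[0,0,0],[0,0,0]]}}

```text
time: 15.53
tool_pos: [0.4707, 0.1926, 0.0352]
tcp_rot: [1.047, 1.304, -1.046]
wrist_force: [-0.6, 3.2, 4.9]
width: 0.206
```

```bash
python3 -c "
from h import *
pin()"
```

```text
pin top [0.1542 0.1546 0.1547] 258 rows 155 mean [0.4969 0.0454 0.1248]
```

{"api": "carry_out", "payload": {"offset": [[-0.02,0,0.03],[0,0,0.03],[0,0,0.03],[0,0,0.03],[0,0,0]], "delta_rot": [[0,0,0],[0,0,0],[0,0,0],[0,0,0],[0,0,0]]}}

```text
time: 16.0
tool_pos: [0.4708, 0.1915, 0.0352]
tcp_rot: [1.047, 1.304, -1.047]
wrist_force: [1.6, 3.7, 2.6]
width: 0.201
```

```bash
python3 -c "
from h import *
pin()"
```

```text
pin top [0.1542 0.1543 0.1544] 262 rows 155 mean [0.497  0.0454 0.1242]
```

{"api": "carry_out", "payload": {"offset": [[0,0,0.03],[0,0,0.03],[0,0,0.03],[0,0,0.03],[0,0,0]], "delta_rot": [[0,0,0],[0,0,0],[0,0,0],[0,0,0],[0,0,0]]}}

```text
time: 16.47
tool_pos: [0.4711, 0.1903, 0.0352]
tcp_rot: [1.047, 1.304, -1.047]
wrist_force: [1.8, 4.0, 1.5]
width: 0.202
```

```bash
python3 -c "
from h import *
pin()"
```

```text
pin top [0.1543 0.1543 0.1543] 261 rows 155 mean [0.4969 0.0454 0.1243]
```

{"api": "carry_out", "payload": {"offset": [[0,0,0.03],[0,0,0.03],[0,0,0.03],[0,0,0.03],[0,0,0]], "delta_rot": [[0,0,0],[0,0,0],[0,0,0],[0,0,0],[0,0,0]]}}

```text
time: 16.93
tool_pos: [0.4713, 0.1892, 0.0352]
tcp_rot: [1.047, 1.304, -1.047]
wrist_force: [2.5, 4.5, 1.0]
width: 0.202
```

```bash
python3 -c "
from h import *
pin()"
```

```text
pin top [0.1543 0.1543 0.1545] 259 rows 155 mean [0.4969 0.0454 0.1241]
```

{"api": "carry_out", "payload": {"offset": [[0,0.02,0.03],[0,0,0.03],[0,0,0.03],[0,0,0.03],[0,0,0]], "delta_rot": [[0,0,0],[0,0,0],[0,0,0],[0,0,0],[0,0,0]]}}

```text
time: 17.4
tool_pos: [0.4716, 0.188, 0.0352]
tcp_rot: [1.047, 1.304, -1.047]
wrist_force: [2.3, 4.1, 2.5]
width: 0.201
```

```bash
python3 -c "
from h import *
pin()"
```

```text
pin top [0.1535 0.1535 0.1542] 262 rows 155 mean [0.4968 0.0453 0.1236]
```

{"api": "carry_out", "payload": {"offset": [[0,0,0.02],[0,0,0.02],[0,0,0.02],[0,0,0.02],[0,0,0]], "delta_rot": [[0,0,0],[0,0,0],[0,0,0],[0,0,0],[0,0,0]]}}

```text
time: 17.87
tool_pos: [0.4717, 0.1872, 0.0352]
tcp_rot: [1.047, 1.305, -1.047]
wrist_force: [1.8, 4.5, 2.2]
width: 0.201
```

```bash
python3 -c "
from h import *
pin()"
```

```text
pin top [0.1535 0.154  0.1545] 258 rows 155 mean [0.4969 0.0452 0.1238]
```

{"api": "carry_out", "payload": {"offset": [[0,0,0.02],[0,0,0.02],[0,0,0.02],[0,0,0.02],[0,0,0]], "delta_rot": [[0,0,0],[0,0,0],[0,0,0],[0,0,0],[0,0,0]]}}

```text
time: 18.33
tool_pos: [0.4719, 0.1863, 0.0352]
tcp_rot: [1.047, 1.304, -1.047]
wrist_force: [2.3, 4.6, 2.1]
width: 0.204
```

```bash
python3 -c "
from h import *
pin()"
```

```text
pin top [0.1318 0.1319 0.132 ] 194 rows 165 mean [0.4978 0.0382 0.1101]
```

The pin dropped: its top went from 0.154 to 0.132, so the tip is through the eye at about z 0.031. I release the handle and go back over the pin with the fingers shut.

{"api": "carry_out", "payload": {"offset": [[0,0,0],[0,0,0],[0,0,0],[0,0,0],[0,0,0]], "delta_rot": [[0,0,0],[0,0,0],[0,0,0],[0,0,0],[0,0,0]], "fingers": -0.06}}

```text
time: 18.8
tool_pos: [0.4712, 0.186, 0.0347]
tcp_rot: [1.046, 1.305, -1.048]
wrist_force: [0.4, -0.0, -0.9]
width: 0.472
```

{"api": "carry_out", "payload": {"offset": [[-1,0,0],[-2,0,0],[-3,0,0],[-3,0,0],[-2,0,0]], "delta_rot": [[0,0,0],[0,0,0],[0,0,0],[0,0,0],[0,0,0]]}}

```text
time: 19.22
tool_pos: [0.4731, 0.1868, 0.1489]
tcp_rot: [1.049, 1.303, -1.044]
wrist_force: [1.8, -0.1, 0.8]
width: 0.468
```

{"api": "carry_out", "payload": {"offset": [[0,0,2.5],[0,0,3.5],[0,0,3.5],[0,0,3.0],[0,0,2.0]], "delta_rot": [[0,0,0],[0,0,0],[0,0,0],[0,0,0],[0,0,0]], "fingers": -1, "newtons": 40}}

```text
time: 19.63
tool_pos: [0.5037, 0.0424, 0.1463]
tcp_rot: [1.047, 1.303, -1.047]
wrist_force: [-0.4, -0.2, -0.4]
width: 0.001
```

```bash
python3 -c "
from h import *
pin();go(.5023,.0432,.1,-77.5)"
```

```text
pin top [0.1295 0.1301 0.1306] 194 rows 166 mean [0.4967 0.0392 0.1082]
t 19.68 tool [0.5045 0.04   0.1463] F [ 0.6 -1.3 -0.1] w -0.003
turn first [-0.1   0.19 -0.06] shift now-axes [ 4.63 -0.15 -0.37] after turn [ 4.63 -0.14 -0.35]
```

{"api": "carry_out", "payload": {"offset": [[0,-0.1,-0.35],[1.2,0,0],[1.4,0,0],[1.4,0,0],[0.5,0,0]], "delta_rot": [[0,0,0],[0,0,0],[0,0,0],[0,0,0],[0,0,0]]}}

```text
time: 20.1
tool_pos: [0.4991, 0.0494, 0.0974]
tcp_rot: [1.044, 1.309, -1.048]
wrist_force: [-0.5, -1.1, -0.9]
width: 0.002
```

{"api": "carry_out", "payload": {"offset": [[0,0,0],[0,0,0],[0.1,0,0],[0.1,0,0],[0,0,0]], "delta_rot": [[0,0,0],[0,0,0],[0,0,0],[0,0,0],[0,0,0]]}}

```text
time: 20.52
tool_pos: [0.502, 0.0483, 0.0988]
tcp_rot: [1.047, 1.304, -1.046]
wrist_force: [-0.3, 0.7, -0.4]
width: 0.002
```

```bash
python3 -c "
from h import *
p,d=pin();go(.5023,.0432,.09,-77.5)
cv2.imwrite('pics/j.png',cv2.resize(p[80:240,190:340],None,fx=3.5,fy=3.5,interpolation=cv2.INTER_CUBIC)[:,:,::-1])"
```

```text
pin top [0.1691 0.1695 0.1698] 293 rows 150 mean [0.4954 0.0413 0.1234]
t 20.57 tool [0.502  0.0482 0.0987] F [0.4 0.7 0. ] w 0.001
turn first [ 0.01  0.01 -0.06] shift now-axes [ 0.87 -0.08  0.49] after turn [ 0.87 -0.08  0.49]
```

View pics/j.png

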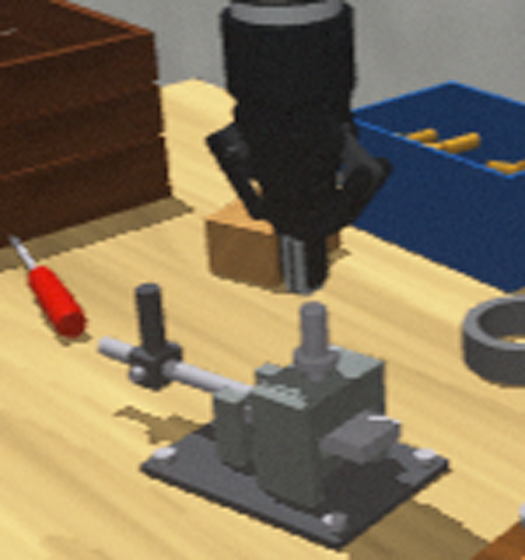

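The crop shows the shut tips (305,290) just above the pin head (313,310), about 5 mm toward +y. The flange is still a little above the ear. I centre, then press down gently.

{"api": "carry_out", "payload": {"offset": [[0,0,0.45],[0,0,0],[0.1,0,0],[0.1,0,0],[0.1,0,0]], "delta_rot": [[0,0,0],[0,0,0],[0,0,0],[0,0,0],[0,0,0]]}}

```text
time: 20.98
tool_pos: [0.5025, 0.0436, 0.0951]
tcp_rot: [1.047, 1.305, -1.047]
wrist_force: [0.0, -0.9, -0.3]
width: -0.004
```

{"api": "carry_out", "payload": {"offset": [[0.1,0,0],[0.1,0,0],[0.1,0,0],[0.1,0,0],[0,0,0]], "delta_rot": [[0,0,0],[0,0,0],[0,0,0],[0,0,0],[0,0,0]]}}

```text
time: 21.4
tool_pos: [0.5023, 0.0437, 0.0908]
tcp_rot: [1.047, 1.305, -1.047]
wrist_force: [-0.2, 0.5, -0.1]
width: -0.002
```

{"api": "carry_out", "payload": {"offset": [[0.05,0,0],[0.05,0,0],[0.05,0,0],[0.05,0,0],[0,0,0]], "delta_rot": [[0,0,0],[0,0,0],[0,0,0],[0,0,0],[0,0,0]]}}

```text
time: 21.82
tool_pos: [0.5032, 0.0437, 0.0898]
tcp_rot: [1.047, 1.304, -1.046]
wrist_force: [-0.7, 0.1, 3.2]
width: 0.001
```

{"api": "carry_out", "payload": {"offset": [[0.04,0,0],[0.04,0,0],[0.04,0,0],[0,0,0],[0,0,0]], "delta_rot": [[0,0,0],[0,0,0],[0,0,0],[0,0,0],[0,0,0]]}}

```text
time: 22.23
tool_pos: [0.5037, 0.0437, 0.0891]
tcp_rot: [1.048, 1.303, -1.045]
wrist_force: [-0.2, -0.5, 5.9]
width: -0.003
```

{"api": "carry_out", "payload": {"offset": [[0.04,0,0],[0.04,0,0],[0.04,0,0],[0,0,0],[0,0,0]], "delta_rot": [[0,0,0],[0,0,0],[0,0,0],[0,0,0],[0,0,0]]}}

```text
time: 22.65
tool_pos: [0.5036, 0.0438, 0.0879]
tcp_rot: [1.048, 1.303, -1.045]
wrist_force: [-0.3, -0.7, 5.1]
width: -0.005
```

{"api": "carry_out", "payload": {"offset": [[0.04,0,0],[0.04,0,0],[0.04,0,0],[0,0,0],[0,0,0]], "delta_rot": [[0,0,0],[0,0,0],[0,0,0],[0,0,0],[0,0,0]]}}

```text
time: 23.07
tool_pos: [0.5036, 0.0438, 0.0867]
tcp_rot: [1.048, 1.303, -1.045]
wrist_force: [-0.2, 0.5, 5.3]
width: 0.0
```

{"api": "carry_out", "payload": {"offset": [[0.08,0,0],[0.08,0,0],[0.08,0,0],[0.08,0,0],[0,0,0]], "delta_rot": [[0,0,0],[0,0,0],[0,0,0],[0,0,0],[0,0,0]]}}

```text
time: 23.48
tool_pos: [0.5036, 0.0438, 0.0834]
tcp_rot: [1.048, 1.303, -1.045]
wrist_force: [0.4, -0.0, 4.9]
width: -0.002
```

{"api": "carry_out", "payload": {"offset": [[0.08,0,0],[0.08,0,0],[0.08,0,0],[0,0,0],[0,0,0]], "delta_rot": [[0,0,0],[0,0,0],[0,0,0],[0,0,0],[0,0,0]]}}

```text
time: 23.9
tool_pos: [0.5036, 0.0439, 0.0809]
tcp_rot: [1.048, 1.303, -1.045]
wrist_force: [0.7, 0.6, 5.0]
width: 0.004
```

```bash
python3 -c "
from h import *
p,d=read_camera('side');P=pts('side',d)
for y in range(160,196,2): print(y,P[y,278].round(3),P[y,280].round(3))"
```

```text
160 [0.495 0.036 0.15 ] [0.498 0.033 0.151]
162 [0.495 0.037 0.146] [0.498 0.033 0.146]
164 [0.493 0.035 0.142] [0.497 0.032 0.142]
166 [0.494 0.036 0.137] [0.498 0.034 0.136]
168 [0.494 0.037 0.132] [0.498 0.035 0.131]
170 [0.495 0.039 0.126] [0.499 0.037 0.125]
172 [0.493 0.036 0.123] [0.499 0.037 0.12 ]
174 [0.496 0.04  0.116] [0.496 0.034 0.118]
176 [0.495 0.04  0.111] [0.498 0.037 0.111]
178 [0.494 0.04  0.107] [0.496 0.035 0.108]
180 [0.493 0.038 0.103] [0.499 0.039 0.101]
182 [0.493 0.038 0.098] [0.498 0.038 0.096]
184 [0.495 0.042 0.091] [0.499 0.039 0.09 ]
186 [0.493 0.039 0.088] [0.495 0.035 0.088]
188 [0.489 0.034 0.086] [0.492 0.031 0.086]
190 [0.489 0.035 0.081] [0.492 0.032 0.081]
192 [0.483 0.028 0.081] [0.487 0.026 0.08 ]
194 [0.477 0.019 0.082] [0.482 0.019 0.08 ]
```

Nearly home: the flange side spans about 81–88 mm. I keep on in small steps until the force rises.

{"api": "carry_out", "payload": {"offset": [[0.05,0,0],[0.05,0,0],[0.05,0,0],[0,0,0],[0,0,0]], "delta_rot": [[0,0,0],[0,0,0],[0,0,0],[0,0,0],[0,0,0]]}}

```text
time: 24.37
tool_pos: [0.5041, 0.0441, 0.0808]
tcp_rot: [1.049, 1.303, -1.045]
wrist_force: [-1.8, 1.6, 12.4]
width: -0.0
```

{"api": "carry_out", "payload": {"offset": [[0.05,0,0],[0.05,0,0],[0.05,0,0],[0,0,0],[0,0,0]], "delta_rot": [[0,0,0],[0,0,0],[0,0,0],[0,0,0],[0,0,0]]}}

```text
time: 24.78
tool_pos: [0.5045, 0.0443, 0.0807]
tcp_rot: [1.049, 1.302, -1.044]
wrist_force: [-5.5, 1.9, 19.8]
width: 0.0
```

A hard stop at reported z 0.0807. I back off and look.

{"api": "carry_out", "payload": {"offset": [[-0.3,0,0],[-1,0,0],[-2,0,0],[-3,0,0],[-3,0,0]], "delta_rot": [[0,0,0],[0,0,0],[0,0,0],[0,0,0],[0,0,0]]}}

```text
time: 25.2
tool_pos: [0.5007, 0.0435, 0.1695]
tcp_rot: [1.045, 1.308, -1.05]
wrist_force: [1.5, -0.1, 0.1]
width: -0.002
```

{"api": "carry_out", "payload": {"offset": [[0,0,0],[0,0,0],[0,0,0],[0,0,0],[0,0,0]], "delta_rot": [[0,0,0],[0,0,0],[0,0,0],[0,0,0],[0,0,0]]}}

```text
time: 25.62
tool_pos: [0.501, 0.0436, 0.1681]
tcp_rot: [1.045, 1.307, -1.049]
wrist_force: [0.4, -0.5, -0.4]
width: 0.001
```

```bash
python3 -c "
from h import *
p,d=pin();P=pts('side',d);go(.5,.04,.17,-78)
for y in range(170,196,2): print(y,P[y,278].round(3),P[y,280].round(3))
im=np.hstack([cv2.resize(p[130:220,230:320],(450,450),interpolation=cv2.INTER_CUBIC),cv2.resize(p[180:310,310:440],(350,350)) if 0 else cv2.copyMakeBorder(cv2.resize(p[190:320,310:480],(340,260)),0,190,0,0,cv2.BORDER_CONSTANT)])
cv2.imwrite('pics/k.png',im[:,:,::-1])"
```

```text
pin top [0.1212 0.1215 0.1216] 172 rows 170 mean [0.4983 0.0396 0.1013]
t 25.67 tool [0.5013 0.0436 0.1682] F [ 0.3 -0.8  0.1] w -0.002
turn first [ 0.5  -0.03  0.18] shift now-axes [-0.17 -0.2   0.33] after turn [-0.18 -0.2   0.33]
170 [0.502 0.048 0.12 ] [0.506 0.046 0.12 ]
172 [0.498 0.043 0.119] [0.5   0.039 0.119]
174 [0.496 0.041 0.115] [0.496 0.034 0.118]
176 [0.497 0.042 0.11 ] [0.499 0.038 0.111]
178 [0.495 0.041 0.106] [0.497 0.035 0.107]
180 [0.494 0.04  0.102] [0.497 0.036 0.102]
182 [0.493 0.039 0.098] [0.497 0.036 0.097]
184 [0.495 0.042 0.091] [0.496 0.036 0.093]
186 [0.493 0.039 0.088] [0.495 0.035 0.088]
188 [0.49  0.036 0.085] [0.491 0.03  0.087]
190 [0.489 0.035 0.081] [0.493 0.033 0.08 ]
192 [0.482 0.026 0.082] [0.487 0.025 0.08 ]
194 [0.477 0.02  0.081] [0.48  0.017 0.081]
```

View pics/k.png

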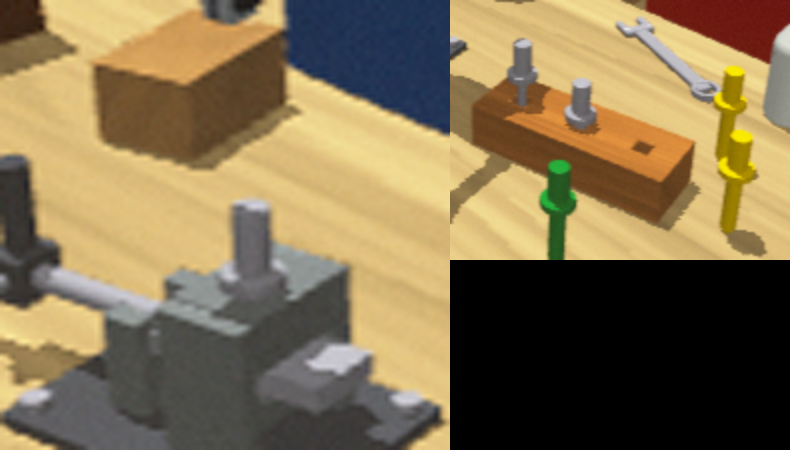

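The flange lies on the upper ear with no gap (crop 252,275), and the head's top is at about 0.119–0.121 m against 0.119 expected. The short and thin pins are still in the rack, and the gripper is clear.

```bash
python3 -c "
from h import *
print(finish_job())"
```

```text
the job is handed in; nothing more can be done
None
```

The tow link is coupled. The long, thick pin is through the upper ear and the link's eye and into the lower ear. Its flange is on the upper ear, the robot is clear, and I handed the job in at about 25.7 s of the 61 s allowed.

- **Pin placed:** I stood the pin in the upper bore on the solid tab and let go.
- **Link slid:** I pulled the link about 24 mm to −y by its handle in small steps, at about 4–5 N along the slide, until the pin dropped through the eye.
- **Pin pushed home:** It moved past the sprung ball at about 5–6 N and came to a hard stop. The highest push I saw was about 20 N, under the 38 N limit.
- **Last checks:** The picture shows no gap under the flange. Depth puts the top of the head at 119–121 mm, against 119 mm expected. The short and thin pins are still in the rack, and I did not touch the green and yellow look-alikes.
- **What disagreed:** The reported tool tip (TCP) was about 42 mm lower than the cameras showed, so the first grasp closed on air above the pin. I used the camera heights from then on. The ear, bore and pin positions from the two cameras differed by 1–4 mm, which stayed within the bore's tolerance.

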